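Find the hidden release on the cutlery caddy

ROBOT

A 7-joint arm with a two-finger parallel gripper is mounted at the origin on the work surface. World frame = base frame: x ahead of the robot, y to its left, z up, the work surface at z = 0. Lengths are in m, angles in rad, forces in N, time in s.
With the tool pointing down it reaches from about 0.4 to 0.85 m from the base axis. Payload 10.4 kg.
Tool frame: the origin (TCP) lies at the very end of the fingers, on their centre line; the grasp point (between the pads) lies 19 mm behind it; z points along the fingers, y is the direction in which the jaws open and shut (so a half turn about z gives the same grasp; the last joint's range is limited). The gripper opens to 87 mm and grips with 3 to 60 N. Pads are 19 mm wide; open, the fingers measure 117 mm over their backs; the gripper's body (75 mm by 190 mm) begins 51 mm behind the grasp point.
Start: joints at [1.176, 0.332, -0.065, 1.46, 0.022, 1.35, -0.088], TCP at [0.227, -0.582, 0.185] pointing down, gripper open.
Joint ranges: [-2.6, 2.6], [-0.5, 2.12], [-1.47, 1.34], [0.16, 2.42], [-1.27, 4.41], [0.06, 2.06], [-2.6, 2.6]. Speed limits (rad/s): [2.22, 2.22, 2.79, 2.79, 3.14, 3.14, 3.14].

INTERFACE

Orientations are given as a unit quaternion [x, y, z, w].
In Python, from bench import r gives the robot as it stands.
- The arm moves only by the tool move_arm, never from a script. Its argument "deltas" is a list of rows, each a list of 5 numbers: the gripper's target within -1 to 1 (fully open at 1, half-way at 0, shut at -1), then the shift along the tool's x, y, z as a fraction of full scale, then the turn about the tool's z as a fraction of full scale. A call has 1 to 12 rows; each row shifts and turns the commanded pose from where the row before left it, along the tool's axes as they then stand; what a row does not reach is not made up. Full scale, the value 1, is 2.5 cm for a shift and 90 degrees for a turn. A row lasts 1/12 s, in which the tool goes at most 41.7 mm and 7.16 degrees, less where a joint would pass 70% of its speed; a pose out of reach is approached as far as the arm can. A call with a number of a shift or a turn outside -1 to 1 is refused whole. A call with a gripper value outside its range is refused whole. The fingers move at their own pace and stop on an object; "squeeze" is the grip in N (left out, the last holds). Time passes only in rows, so rows that do not move let the fingers close. It gives the time, the measured TCP pose, the force and the opening at its end, in the units of the state.
- r.read_state(): the state, without advancing time (a new reading comes with each control period).
- r.camera(name): name is "side" or "top" or "wrist"; returns the picture (400x640x3 uint8, red, green, blue); there is no depth.
- r.camera_info(name): a dict with "K" (3x3 intrinsics, pixels), "R" (3x3) and "t" (3): a world point X has camera coordinates R X + t; the wrist camera has in their place "hand_eye" (4x4, takes a point from camera to tool coordinates, whose origin is the TCP and whose axes are the flange's). Camera axes: x right, y down, z forward; pixel columns grow to the right and rows downward; lengths in m; the calibration is good to about 2 mm. A picture is of the moment at which its call begins: read the wrist's pose just before it. camera_info takes no time and is no camera call.
- r.close_job(): hands the job in, once; it reports no verdict.
Trained networks look in the newest picture that a camera, given by its name, has taken for a name from the list of things; names that differ only in an ending like _2 or _b are one class to them, and where a whole thing is asked for, a point or a joint stands for the part that bears it (a point fixed in the world has none). Each returns a list of dicts, best first, with "confidence" (0 to 1); they miss things now and then, are a little off and sometimes report something else, mostly with a low value. They report only what shows in the picture. A call takes as long as a camera call.
- r.boxes_of(camera, label): "position" ([x, y, z] in m, in the coordinates of the camera as it stood for that picture, good to about 4 mm: the middle of the surface that is visible of it).
- r.tip_of(camera, label): "position" ([x, y, z] in m, in the coordinates of the camera as it stood for that picture, good to about 4 mm: a listed point, or the origin of a listed thing).
The state is a dict: "time": time; "joint_positions": joint angles; "joint_vel": joint speeds; "joint_torque": joint torques, N m; "ee_pos": TCP position; "eef_rot": TCP orientation; "ft_force": force on the tool from outside, world axes, zero at the start; "torque": the same for the moment, N m; "width": finger opening in m.
Only numpy, scipy, OpenCV 4.12 (cv2) and the standard library are available. Lean on these libraries where they do the work, as an engineer would, in place of code of your own. Each camera call takes 0.05 s, during which the arm holds its last target.

TASK

Open the red cutlery caddy: feel with the fingertips over the flat round panel on its top for the flush release button hidden in it, press the button in so that the tray springs out to its stop, then take the hand away so the button comes back up. Pick nothing up, and leave the other things on the counter where they stand.

Things in the scene. Friction and masses are not known exactly. Their poses are not given: they have to be found in the camera images.
- caddy: red plastic cutlery caddy, fixed to the counter, 220 deep (its x) x 240 wide (its y) x 110 high. Origin: centre of its underside, on the counter. Its -x side is the front, where the white tray comes out towards the robot; z up. Its 3 mm thick top frame has a round opening of 140 diameter in the middle, in which the flat red panel lies
- panel_middle (a point): centre of the flat round red panel in the caddy's top, on its upper face: 107 above the counter, 3 below the surrounding frame; axes as the caddy's. The panel is rigid but for one round release button of the same red, whose centre lies 36 from this point, in a direction that differs every time and is not given: feel for it (or see its fine seam)
- release (a joint): the button, 58 diameter in a 60 hole, face 1.5 below the panel's. Value: its travel down in m, 0 up, 0.009 fully in; a fingertip must enter the hole to push it in. Sprung: about 1.2 N starts it, 5.5 N takes it fully in, it comes back up when let go. Past about 0.005 the catch frees the tray
- tray (a joint): how far the white tray stands out of the caddy's front, in m: 0 shut and latched, 0.07 out at its stop. A spring drives it out by itself in about a second when the button is pressed in; its front is 0.006 to 0.092 high
- bottle: green glass bottle with stainless cap, 64 diameter, 165 high, loose bystander beside the caddy; origin at centre of its underside
- snack_cup: baby-blue silicone snack cup, 76 diameter, 72 high, loose bystander beside the caddy; origin at centre of its underside
- saucer: white ceramic saucer, 140 diameter, 18 high, loose bystander; origin at centre of its underside
- fork: wooden fork lying flat, 170 long along its x, 26 wide, 6 thick, loose bystander behind the caddy; origin on its underside, 85 from each end
- lunch_box: grey polypropylene lunch container with lid, 158 x 118 x 57 high, loose bystander; origin at centre of its underside
- spice_jar: amber glass spice jar with wooden cap, 44 diameter, 80 high, loose bystander behind the caddy; origin at centre of its underside

How it is judged:
On the way:
1. the release button is pressed in (value of joint release above 0.0045 m), for 0.02 s.
At the end, for the whole second after the job is handed in: the tray stands out at its stop (at least 62 of 70 mm) and is still, the button is back up (within 1.5 mm), and each bystander is within 30 mm of where it stood (value of joint tray above 0.062 m and velocity of joint tray below 0.01 m/s and value of joint release below 0.0015 m and distance of each of bottle, snack_cup, saucer, fork, lunch_box, spice_jar from where it was at the start of the episode below 0.03 m); the robot touches nothing.
It fails at once if a bystander is lifted, carried or knocked more than 30 mm from its place (distance of any of bottle, snack_cup, saucer, fork, lunch_box, spice_jar from where it was at the start of the episode above 0.03 m).
It fails at once if the bottle or the snack cup is tipped over (angle between any of bottle, snack_cup's own z axis and vertical above 0.5 rad).
It also fails if it takes over 64 s, if anything falls off the work surface, if the arm or the gripper's body presses on something with over 40 N, if the wrist force passes 120 N, or if a joint passes its speed limit or range.

## Working session

There is one attempt and no reset: what is moved stays moved. The work goes in short steps, Python scripts to look and compute and a tool call to move; the robot and the scene stay as the last step left them, time stands still between calls to the robot, and variables do not carry over. Pictures are saved under pics/ and viewed, and the job is handed in when it is done.

Besides the shell and the picture viewer there is one more tool, called after "Emit:" as name(argument=value, ...), one argument or row to a line, values as JSON. move_arm: Moves the arm, as the interface text tells. Shift numbers are shares of 2.5 cm and turn numbers shares of 90 degrees, none past 1 either way. Its arguments: {"type":"object","properties":{"deltas":{"type":"array","items":{"type":"array","items":{"type":"number"}}},"squeeze":{"type":"number"}},"required":["deltas"]}

```bash
mkdir -p pics; ls
cat > h.py <<'E'
from bench import r
import numpy as np, cv2
def snap(n,f):
    im=r.camera(n); cv2.imwrite('pics/'+f,im[:,:,::-1]); return im
def w(cam,p):
    i=r.camera_info(cam); return np.array(i['R']).T@(np.array(p)-np.array(i['t']))
E
python3 - <<'E'
from h import *
s=r.read_state(); print(s['time'],s['ee_pos'],s['eef_rot'],s['ft_force'],s['width'])
for c in ('side','top'):
    snap(c,c+'0.png')
    for l in ('panel_middle','caddy','bottle','snack_cup','release'):
        try:
            for d in r.tip_of(c,l)[:2]: print(c,l,d['confidence'],w(c,d['position']).round(4))
        except Exception as e: print(c,l,e)
print(r.read_state()['time'])
E
```

```text
pics
0.0 [ 0.22690443 -0.58189604  0.1839614 ] [ 9.82766825e-01  1.84848247e-01 -1.58490195e-04 -6.83438167e-04] [ 0.31785699 -0.78783318  0.35055363] 0.08706164469256143
side caddy 0.67 [5.942e-01 1.117e-01 4.000e-04]
side bottle 0.65 [ 0.7248  0.2769 -0.0052]
side snack_cup 0.73 [ 0.4886 -0.0478 -0.0009]
side release it knows: bottle, caddy, fork, lunch_box, panel_middle, saucer, snack_cup, spice_jar
top panel_middle 0.67 [ 0.7912  0.1728 -0.0008]
top panel_middle 0.45 [7.651e-01 2.810e-02 5.000e-04]
top bottle 0.58 [ 0.7212  0.273  -0.0028]
top snack_cup 0.92 [ 0.4859 -0.0565  0.0089]
top snack_cup 0.37 [ 7.916e-01  1.731e-01 -5.000e-04]
top release it knows: bottle, caddy, fork, lunch_box, panel_middle, saucer, snack_cup, spice_jar
0.5
```

View pics/side0.png

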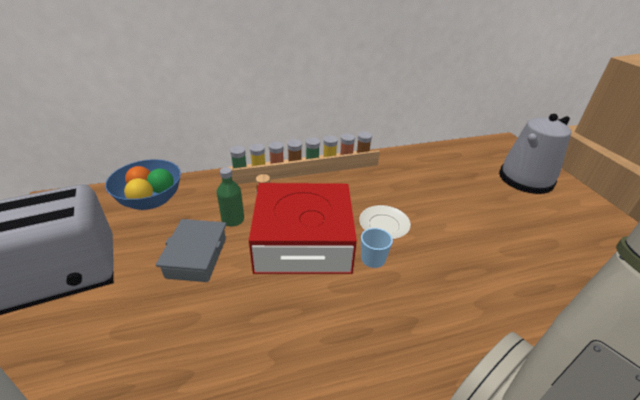

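View pics/top0.png

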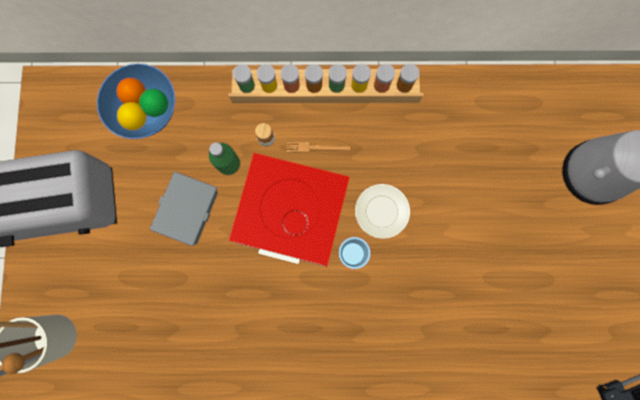

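The side view shows the caddy with a small ring at about (312,218). The top view shows the panel at about (289,208) and the ring at about (295,223). I'll zoom in on both.

Run:
```python
import cv2,numpy as np
a=cv2.imread('pics/top0.png')[145:275,220:360]; a=cv2.resize(a,None,fx=4,fy=4,interpolation=cv2.INTER_CUBIC)
b=cv2.imread('pics/side0.png')[175:245,240:365]; b=cv2.resize(b,None,fx=6,fy=6,interpolation=cv2.INTER_CUBIC)
for n,i in(('a',a),('b',b)):
    r=i[:,:,2].astype(float); lo,hi=np.percentile(r,[5,95]); g=np.clip((i[:,:,2]-lo)/(hi-lo)*255,0,255).astype('uint8')
    cv2.imwrite(f'pics/zoom_{n}.png',g)
```

```text
(no output)
```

View pics/zoom_a.png

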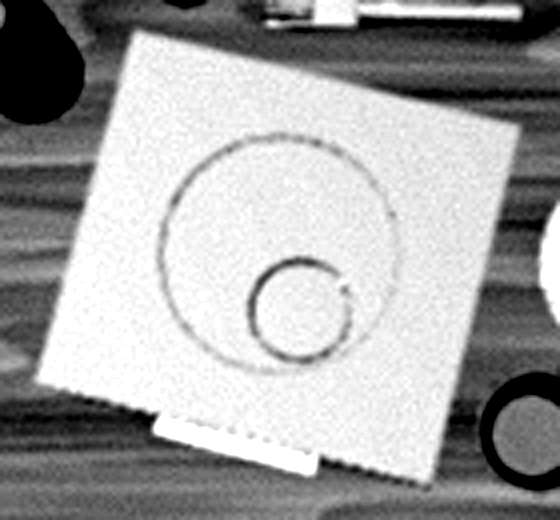

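View pics/zoom_b.png

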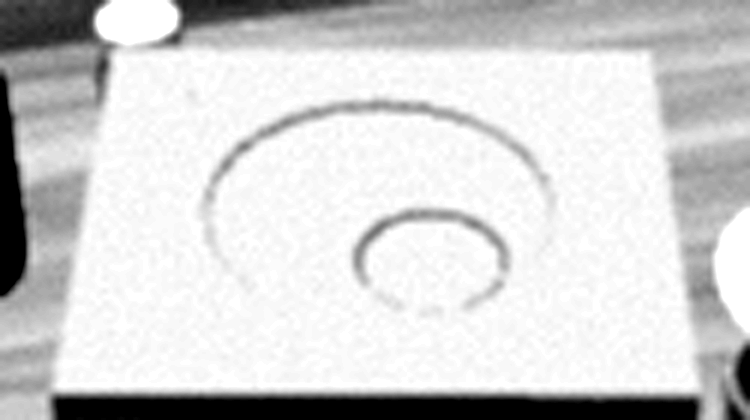

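The seam is clear in both views. The button centre is at about (294.7,222.2) in the top view and (311.2,218.2) in the side view. The panel centre is at about (289.6,207.6) in the top view.

```bash
cat >> h.py <<'E'
def ray(cam,u,v,z):
    i=r.camera_info(cam);R=np.array(i['R']);t=np.array(i['t'])
    d=R.T@np.linalg.inv(i['K'])@[u,v,1]; c=-R.T@t
    return c+d*(z-c[2])/d[2]
E
python3 - <<'E'
from h import *
print('btn top',ray('top',294.7,222.2,.106),'side',ray('side',311.4,218.4,.106))
print('panel top',ray('top',289.6,207.9,.109))
C=[ray('top',220+x/4-.37,145+y/4-.37,.11) for x,y in((137,32),(521,127),(432,484),(38,380))]
print(np.array(C).round(4),np.mean(C,0))
print('handle',ray('top',220+235/4,145+442/4,.05))
s=r.read_state()
from scipy.spatial.transform import Rotation as Ro
print(Ro.from_quat(s['eef_rot']).as_matrix().round(3))
E
```

```text
btn top [0.55782939 0.08884857 0.106     ] side [0.55529613 0.09298005 0.106     ]
panel top [0.59160013 0.10113224 0.109     ]
[[ 0.7259  0.1889  0.11  ]
 [ 0.6678 -0.0425  0.11  ]
 [ 0.456   0.0109  0.11  ]
 [ 0.5159  0.2428  0.11  ]] [0.5913825  0.10002538 0.11      ]
handle [0.48098192 0.13015673 0.05      ]
[[ 0.932  0.363  0.   ]
 [ 0.363 -0.932  0.   ]
 [ 0.    -0.    -1.   ]]
```

Emit:
move_arm(
  deltas=[
    [-1, 0.75, -0.69, 0, 0],
    [-1, 0.75, -0.69, 0, 0],
    [-1, 0.75, -0.69, 0, 0],
    [-1, 0.75, -0.69, 0, 0],
    [-1, 0.75, -0.69, 0, 0],
    [-1, 0.75, -0.69, 0, 0],
    [-1, 0.75, -0.69, 0, 0],
    [-1, 0.75, -0.69, 0, 0],
    [-1, 0.75, -0.69, 0, 0],
    [-1, 0.75, -0.69, 0, 0],
    [-1, 0.75, -0.69, 0, 0],
    [-1, 0.75, -0.69, 0, 0],
  ],
  squeeze=20,
)

```text
time: 1.5
ee_pos: [0.3619, -0.3066, 0.185]
eef_rot: [0.983, 0.185, 0.0, 0.0]
ft_force: [1.1, -0.6, 0.6]
width: 0.0147
```

Emit:
move_arm(
  deltas=[
    [-1, 0.75, -0.69, 0, 0],
    [-1, 0.75, -0.69, 0, 0],
    [-1, 0.75, -0.69, 0, 0],
    [-1, 0.75, -0.69, 0, 0],
    [-1, 0.75, -0.69, 0, 0],
    [-1, 0.75, -0.69, 0, 0],
    [-1, 0.75, -0.69, 0, 0],
    [-1, 0.75, -0.69, 0, 0],
    [-1, 0.75, -0.69, 0, 0],
    [-1, 0.75, -0.69, 0, 0],
    [-1, 0.75, -0.69, 0, 0],
    [-1, 0.75, -0.69, 0, 0],
  ],
)

```text
time: 2.5
ee_pos: [0.4964, -0.032, 0.185]
eef_rot: [0.983, 0.185, 0.0, 0.0]
ft_force: [0.7, 0.0, 0.1]
width: 0.0005
```

Emit:
move_arm(
  deltas=[
    [-1, 0.67, -0.61, 0, 0],
    [-1, 0.67, -0.61, 0, 0],
    [-1, 0.67, -0.61, 0, 0],
    [-1, 0.67, -0.61, 0, 0],
    [-1, 0.67, -0.61, 0, 0],
    [-1, 0.67, -0.61, 0, 0],
    [-1, 0, 0, 0, 0],
    [-1, 0, 0, 0, 0],
  ],
)

```text
time: 3.17
ee_pos: [0.5563, 0.0899, 0.1846]
eef_rot: [0.983, 0.186, -0.0, -0.0]
ft_force: [0.2, -1.0, 0.3]
width: 0.0003
```

Run:
```python
from h import *
s=r.read_state();print(s['ee_pos'],s['ft_force'])
snap('wrist','w1.png')
i=r.camera_info('wrist');he=np.array(i['hand_eye']);K=np.array(i['K'])
p=np.linalg.inv(he)@[0,0,.08,1]; print('tcp ray at button depth', (K@p[:3]/p[2]))
```

```text
[0.55626132 0.08990127 0.18455623] [ 0.15231863 -1.02398653  0.29247932]
tcp ray at button depth [319.6535972  194.56866635   1.        ]
```

View pics/w1.png

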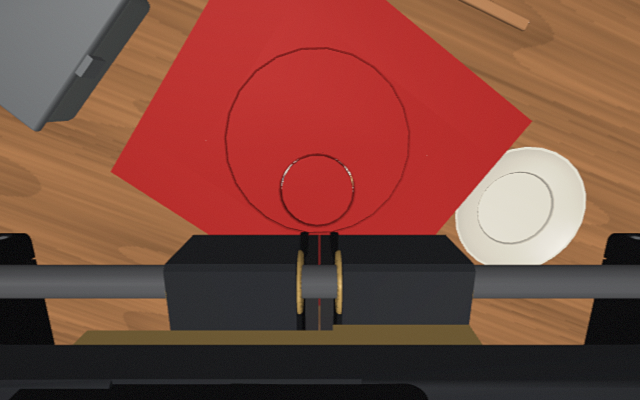

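The wrist view shows the button ring centred at (317,190). The TCP axis falls at (319.7,194.6), so they're about 4 mm apart. I'll descend with a small correction.

Emit:
move_arm(
  deltas=[
    [-1, 0.12, 0, 0.58, 0],
    [-1, 0, 0, 0.58, 0],
    [-1, 0, 0, 0.58, 0],
    [-1, 0, 0, 0.58, 0],
    [-1, 0, 0, 0.5, 0],
    [-1, 0, 0, 0, 0],
    [-1, 0, 0, 0, 0],
  ],
)

```text
time: 3.8
ee_pos: [0.5588, 0.0889, 0.1141]
eef_rot: [0.983, 0.184, -0.0, 0.0]
ft_force: [-0.2, 0.3, 0.4]
width: 0.0003
```

Emit:
move_arm(
  deltas=[
    [-1, 0, 0, 0.08, 0],
    [-1, 0, 0, 0.08, 0],
    [-1, 0, 0, 0.08, 0],
    [-1, 0, 0, 0.08, 0],
    [-1, 0, 0, 0, 0],
    [-1, 0, 0, 0, 0],
  ],
)

```text
time: 4.3
ee_pos: [0.5591, 0.0897, 0.1062]
eef_rot: [0.983, 0.185, -0.0, 0.0]
ft_force: [0.7, -0.5, 0.2]
width: 0.0007
```

Emit:
move_arm(
  deltas=[
    [-1, 0, 0, 0.06, 0],
    [-1, 0, 0, 0.06, 0],
    [-1, 0, 0, 0.06, 0],
    [-1, 0, 0, 0.06, 0],
    [-1, 0, 0, 0.06, 0],
    [-1, 0, 0, 0, 0],
    [-1, 0, 0, 0, 0],
    [-1, 0, 0, 0, 0],
  ],
)

```text
time: 4.97
ee_pos: [0.5592, 0.0897, 0.0988]
eef_rot: [0.983, 0.185, 0.0, 0.0]
ft_force: [0.3, -0.0, -0.2]
width: 0.0003
```

Run:
```python
from h import *
s=r.read_state();print(s['ee_pos'],s['ft_force'])
snap('side','s2.png')
```

```text
[0.55915901 0.08974917 0.09878321] [ 0.27079848 -0.02777521 -0.19310114]
```

View pics/s2.png

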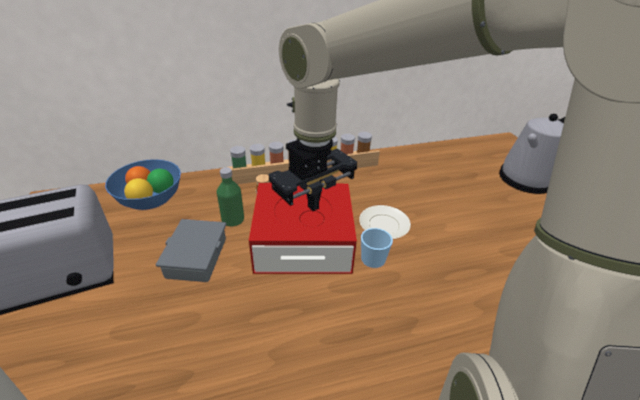

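Run:
```python
from h import *
b=cv2.imread('pics/s2.png')[165:245,240:365]; cv2.imwrite('pics/s2z.png',cv2.resize(b,None,fx=6,fy=6,interpolation=cv2.INTER_CUBIC))
i=r.camera_info('side');s=r.read_state()
for z in (s['ee_pos'][2],.12):
    c=np.array(i['R'])@[s['ee_pos'][0],s['ee_pos'][1],z]+i['t']; print(np.array(i['K'])@c/c[2])
snap('wrist','w2.png')
```

```text
[312.24487321 219.41571811   1.        ]
[312.38681196 212.66779329   1.        ]
```

View pics/s2z.png

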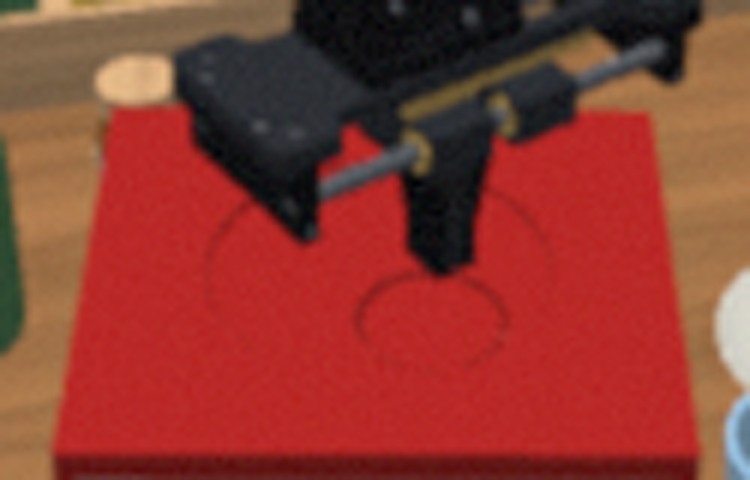

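View pics/w2.png

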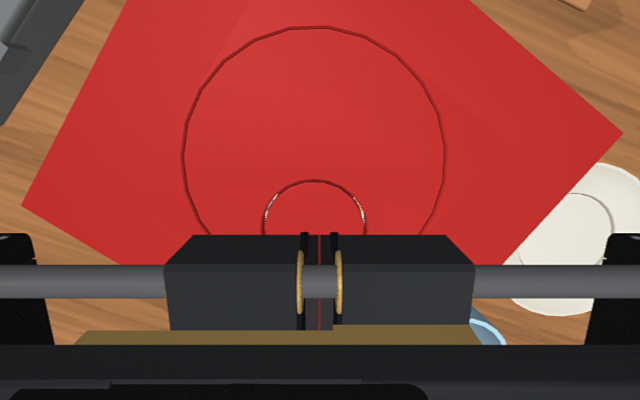

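Run:
```python
from h import *
i=r.camera_info('wrist');he=np.array(i['hand_eye']);K=np.array(i['K']);print(he.round(4),K)
for c in (73,103): print(c,'cam dist',K[0,0]*.06/c)
for d in (0,-.007,.02):
    p=np.linalg.inv(he)@[0,0,d,1]; print(d,p[2],K@p[:3]/p[2])
snap('top','t2.png')
b=cv2.imread('pics/t2.png')[145:275,220:360]; cv2.imwrite('pics/t2z.png',cv2.resize(b,None,fx=4,fy=4,interpolation=cv2.INTER_CUBIC))
i=r.camera_info('top');s=r.read_state()
for z in (s['ee_pos'][2],.12,.2):
    c=np.array(i['R'])@[s['ee_pos'][0],s['ee_pos'][1],z]+i['t']; print(np.array(i['K'])@c/c[2])
print(s['ee_pos'],s['joint_positions'])
```

```text
[[-2.000e-04 -9.659e-01 -2.589e-01  7.120e-02]
 [ 1.000e+00 -2.000e-04 -1.000e-04 -6.000e-04]
 [ 0.000e+00 -2.589e-01  9.659e-01 -2.009e-01]
 [ 0.000e+00  0.000e+00  0.000e+00  1.000e+00]] [[356.76617936   0.         318.93280931]
 [  0.         356.76617936 199.475855  ]
 [  0.           0.           1.        ]]
73 cam dist 0.29323247618667914
103 cam dist 0.20782495885075317
0 0.2124724626515582 [319.91425677 227.56046996   1.        ]
-0.007 0.20571110575461923 [319.94635482 231.62646438   1.        ]
0.02 0.2317906252142409 [319.8328665  217.25042392   1.        ]
[294.49641148 221.92205869   1.        ]
[294.05142949 221.04140471   1.        ]
[292.21571359 217.40838009   1.        ]
[0.55918981 0.08969726 0.09884108] [ 0.32361594  0.34373144 -0.67397027  1.69931502  0.22975607  1.17889385
 -1.60928334]
```

View pics/t2z.png

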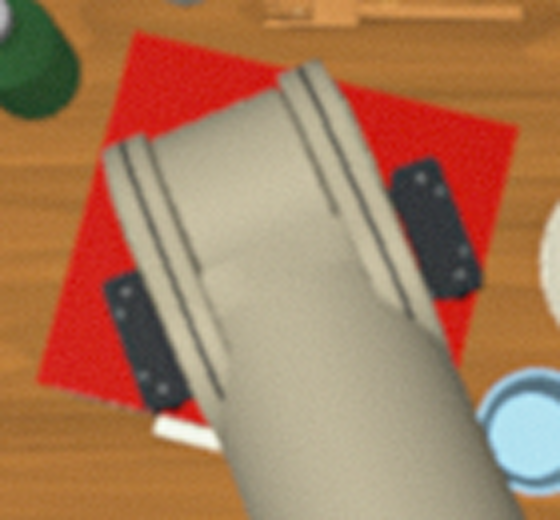

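The force is zero, and the side view shows the fingertip at (313,210) against a predicted (312,219). The real tips therefore end higher than the stated TCP. I'll keep feeling downwards in small steps and go by force.

Emit:
move_arm(
  deltas=[
    [-1, 0, 0, 0.1, 0],
    [-1, 0, 0, 0.1, 0],
    [-1, 0, 0, 0.1, 0],
    [-1, 0, 0, 0, 0],
    [-1, 0, 0, 0, 0],
  ],
)

```text
time: 5.53
ee_pos: [0.5589, 0.0897, 0.091]
eef_rot: [0.983, 0.185, -0.0, -0.0]
ft_force: [0.4, 0.3, 0.8]
width: 0.0001
```

Run:
```python
from h import *
print([np.round(r.read_state()[k],4) for k in('ee_pos','ft_force')])
snap('side','s3.png');b=cv2.imread('pics/s3.png')[165:275,240:365]; cv2.imwrite('pics/s3z.png',cv2.resize(b,None,fx=5,fy=5,interpolation=cv2.INTER_CUBIC))
```

```text
[array([0.5589, 0.0897, 0.091 ]), array([0.3659, 0.2656, 0.8295])]
```

View pics/s3z.png

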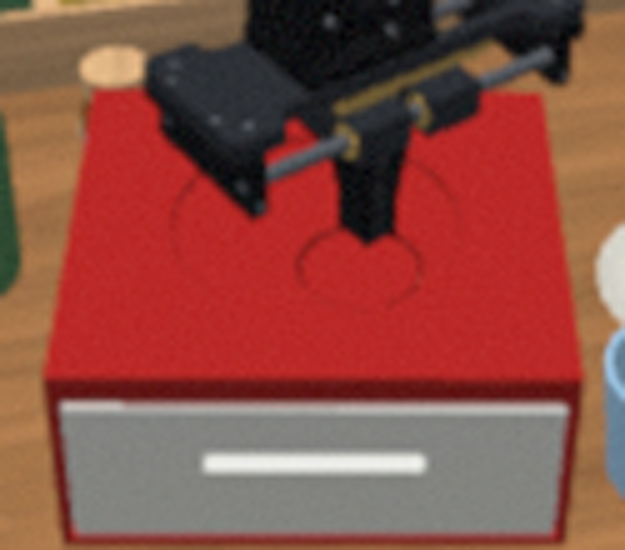

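Emit:
move_arm(
  deltas=[
    [-1, 0, 0, 0.1, 0],
    [-1, 0, 0, 0.1, 0],
    [-1, 0, 0, 0.1, 0],
    [-1, 0, 0, 0, 0],
    [-1, 0, 0, 0, 0],
  ],
)

```text
time: 6.0
ee_pos: [0.559, 0.0897, 0.0835]
eef_rot: [0.983, 0.185, -0.0, 0.0]
ft_force: [0.1, -0.0, 1.0]
width: 0.0003
```

Emit:
move_arm(
  deltas=[
    [-1, 0, 0, 0.1, 0],
    [-1, 0, 0, 0.1, 0],
    [-1, 0, 0, 0, 0],
    [-1, 0, 0, 0, 0],
  ],
)

```text
time: 6.33
ee_pos: [0.559, 0.0897, 0.0785]
eef_rot: [0.983, 0.185, -0.0, 0.0]
ft_force: [-0.6, -0.3, 1.1]
width: 0.0004
```

Run:
```python
from h import *
print([np.round(r.read_state()[k],4) for k in('ee_pos','ft_force','torque')])
snap('side','s4.png');b=cv2.imread('pics/s4.png')[165:275,240:365]; cv2.imwrite('pics/s4z.png',cv2.resize(b,None,fx=5,fy=5,interpolation=cv2.INTER_CUBIC))
snap('wrist','w4.png')
```

```text
[array([0.559 , 0.0897, 0.0785]), array([-0.6172, -0.3237,  1.0886]), array([-0.0355, -0.0105, -0.0105])]
```

View pics/s4z.png

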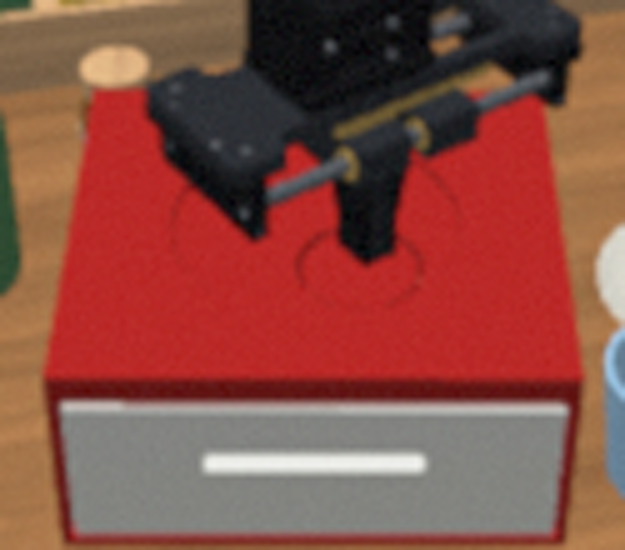

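View pics/w4.png

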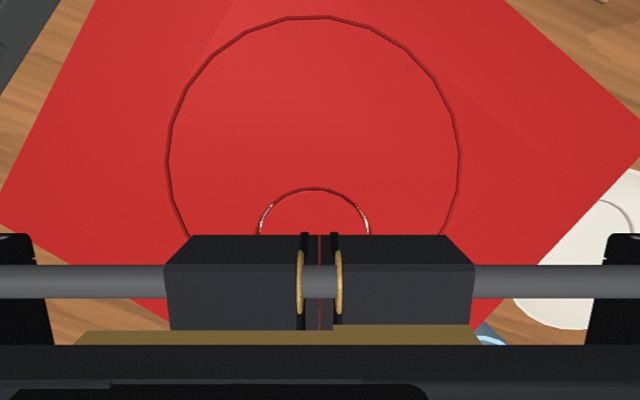

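Still no contact. The tip is at (314,217) and the ring at (312,218), so I'll continue.

Emit:
move_arm(
  deltas=[
    [-1, 0, 0, 0.08, 0],
    [-1, 0, 0, 0.08, 0],
    [-1, 0, 0, 0, 0],
    [-1, 0, 0, 0, 0],
  ],
)

```text
time: 6.77
ee_pos: [0.559, 0.0897, 0.0746]
eef_rot: [0.983, 0.185, -0.0, 0.0]
ft_force: [0.1, -0.1, 0.6]
width: 0.0006
```

Emit:
move_arm(
  deltas=[
    [-1, 0, 0, 0.06, 0],
    [-1, 0, 0, 0.06, 0],
    [-1, 0, 0, 0, 0],
    [-1, 0, 0, 0, 0],
  ],
)

```text
time: 7.1
ee_pos: [0.559, 0.0897, 0.0716]
eef_rot: [0.983, 0.185, -0.0, 0.0]
ft_force: [0.2, -0.9, -0.9]
width: 0.0003
```

Emit:
move_arm(
  deltas=[
    [-1, 0, 0, 0.06, 0],
    [-1, 0, 0, 0.06, 0],
    [-1, 0, 0, 0, 0],
    [-1, 0, 0, 0, 0],
  ],
)

```text
time: 7.43
ee_pos: [0.559, 0.0897, 0.0686]
eef_rot: [0.983, 0.185, -0.0, 0.0]
ft_force: [0.2, 1.6, 0.4]
width: 0.0006
```

Run:
```python
from h import *
print([np.round(r.read_state()[k],4) for k in('ee_pos','ft_force','torque')])
snap('side','s5.png');b=cv2.imread('pics/s5.png')[165:275,240:365]; cv2.imwrite('pics/s5z.png',cv2.resize(b,None,fx=5,fy=5,interpolation=cv2.INTER_CUBIC))
```

```text
[array([0.559 , 0.0897, 0.0686]), array([0.1997, 1.6396, 0.4355]), array([-0.0028, -0.0405,  0.0085])]
```

View pics/s5z.png

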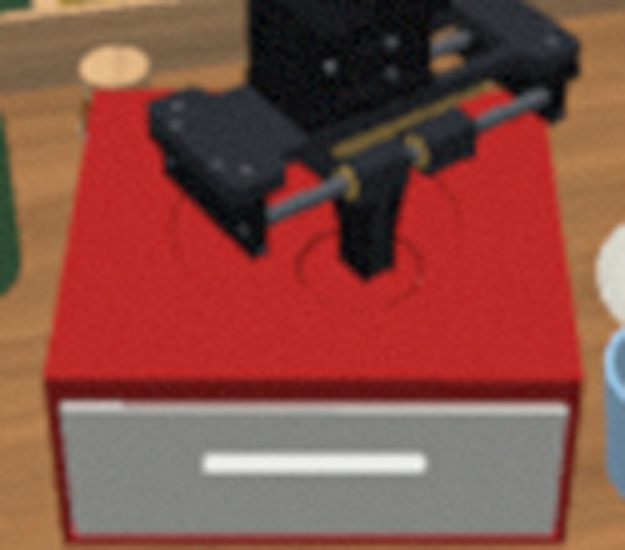

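Run:
```python
from h import *
from scipy.spatial.transform import Rotation as Ro
s=r.read_state();i=r.camera_info('side');M=Ro.from_quat(s['eef_rot']).as_matrix()
print('cam',-np.array(i['R']).T@i['t'])
for dz in (0,-.03,-.038,-.046):
  o=[]
  for x,y in((-.0095,-.015),(-.0095,.015),(.0095,.015),(.0095,-.015)):
    c=np.array(i['R'])@(s['ee_pos']+M@[x,y,dz])+i['t'];p=np.array(i['K'])@c/c[2];o.append(p[:2].round(1))
  print(round(s['ee_pos'][2]-dz,3),*o)
```

```text
cam [-0.09719434  0.27505913  0.69320042]
0.069 [309.4 233.3] [319.3 228.4] [314.7 224.2] [304.8 229. ]
0.099 [309.5 224. ] [319.6 219.2] [314.9 215. ] [304.9 219.7]
0.107 [309.6 221.5] [319.7 216.7] [315.  212.5] [304.9 217.2]
0.115 [309.6 218.9] [319.8 214.1] [315. 210.] [304.9 214.6]
```

Emit:
move_arm(
  deltas=[
    [-1, 0, 0, 0.08, 0],
    [-1, 0, 0, 0.04, 0],
    [-1, 0, 0, 0, 0],
    [-1, 0, 0, 0, 0],
  ],
)

```text
time: 7.82
ee_pos: [0.5593, 0.0898, 0.0658]
eef_rot: [0.983, 0.185, 0.0, 0.0]
ft_force: [-0.3, 0.9, 0.4]
width: 0.0005
```

Emit:
move_arm(
  deltas=[
    [-1, 0, 0, 0.08, 0],
    [-1, 0, 0, 0.04, 0],
    [-1, 0, 0, 0, 0],
    [-1, 0, 0, 0, 0],
  ],
)

```text
time: 8.15
ee_pos: [0.5593, 0.0898, 0.0628]
eef_rot: [0.983, 0.185, 0.0, 0.0]
ft_force: [0.6, 0.2, 2.6]
width: 0.0006
```

Run:
```python
from h import *
print([np.round(r.read_state()[k],4) for k in('ee_pos','ft_force','torque')])
snap('side','s6.png');b=cv2.imread('pics/s6.png')[165:275,240:365]; cv2.imwrite('pics/s6z.png',cv2.resize(b,None,fx=6,fy=5.4,interpolation=cv2.INTER_CUBIC))
```

```text
[array([0.5593, 0.0898, 0.0628]), array([0.5969, 0.2099, 2.5694]), array([ 0.0231, -0.0886, -0.0165])]
```

View pics/s6z.png

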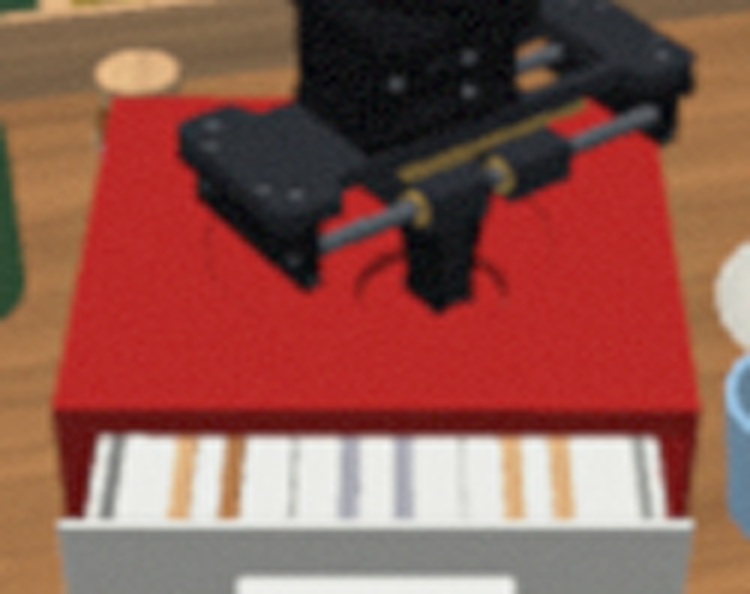

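The button is in and the tray has sprung out. Now I'll retreat.

Emit:
move_arm(
  deltas=[
    [-1, 0, 0, 0, 0],
    [-1, 0, 0, 0, 0],
    [-1, 0, 0, 0, 0],
    [-1, 0, 0, 0, 0],
    [-1, 0, 0, 0, 0],
    [-1, 0, 0, 0, 0],
    [-1, 0, 0, -0.2, 0],
    [-1, 0, 0, -0.5, 0],
    [-1, 0, 0, -0.8, 0],
    [-1, 0, 0, -0.8, 0],
    [-1, 0, 0, -0.8, 0],
    [-1, 0, 0, -0.8, 0],
  ],
)

```text
time: 9.2
ee_pos: [0.5586, 0.0897, 0.1619]
eef_rot: [0.983, 0.185, -0.0, 0.0]
ft_force: [-0.1, -0.3, 0.5]
width: 0.0004
```

Emit:
move_arm(
  deltas=[
    [-1, 0, 0, -0.8, 0],
    [-1, -0.4, 0.4, -0.5, 0],
    [-1, -0.7, 0.7, 0, 0],
    [-1, -0.7, 0.7, 0, 0],
    [-1, -0.7, 0.7, 0, 0],
    [-1, -0.7, 0.7, 0, 0],
    [-1, -0.7, 0.7, 0, 0],
    [-1, -0.7, 0.7, 0, 0],
    [-1, -0.7, 0.7, 0, 0],
    [-1, -0.3, 0.3, 0, 0],
    [-1, 0, 0, 0, 0],
    [-1, 0, 0, 0, 0],
  ],
)

```text
time: 10.2
ee_pos: [0.4797, -0.091, 0.1932]
eef_rot: [0.983, 0.185, 0.0, -0.0]
ft_force: [-0.8, 1.3, -0.1]
width: 0.0001
```

Run:
```python
from h import *
print([np.round(r.read_state()[k],4) for k in('time','ee_pos','ft_force')])
snap('side','s7.png'); snap('top','t7.png')
```

```text
[np.float64(10.2), array([ 0.4797, -0.091 ,  0.1932]), array([-0.8294,  1.2928, -0.098 ])]
```

View pics/s7.png

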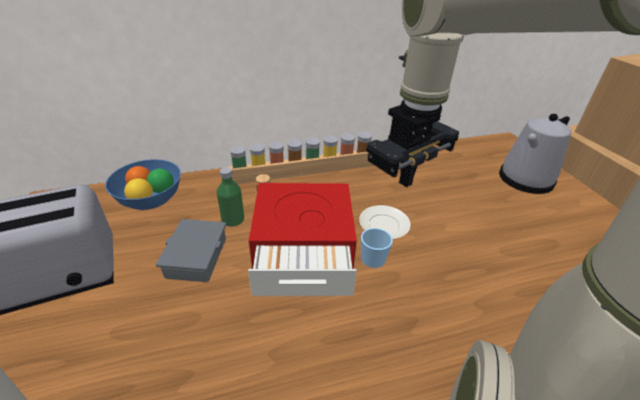

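View pics/t7.png

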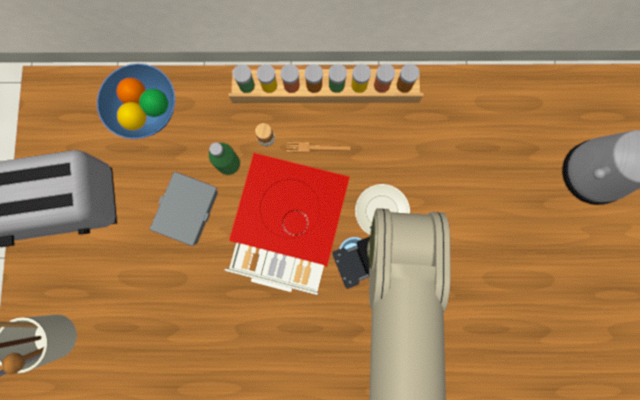

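Run:
```python
from h import *
n=np.array([-.9679,-.2515])  # front dir approx from corners
C=np.array([ray('top',229.1,239.6,.11),ray('top',327.6,265.6,.11)]);e=(C[0]-C[1])[:2];e/=np.linalg.norm(e);n=np.array([-e[1],e[0]]);n*=-np.sign(n[0])
for u,v in((226.5,271),(318,293.3)): print((ray('top',u,v,.092)-C[0])[:2]@n)
a=cv2.imread('pics/side0.png')[175:245,240:365];b=cv2.imread('pics/s7.png')[175:245,240:365]
cv2.imwrite('pics/cmp.png',cv2.resize(np.hstack([a,b]),None,fx=3.1,fy=3.1,interpolation=cv2.INTER_CUBIC))
z=cv2.imread('pics/t7.png')[200:300,210:340];cv2.imwrite('pics/t7z.png',cv2.resize(z,None,fx=5,fy=5,interpolation=cv2.INTER_CUBIC))
# ring darkness difference
d=np.abs(cv2.imread('pics/side0.png').astype(float)-cv2.imread('pics/s7.png'))[205:232,295:330].mean();print('ring diff',d)
```

```text
0.07265917037678364
0.06784612973603153
ring diff 4.553439153439154
```

View pics/cmp.png

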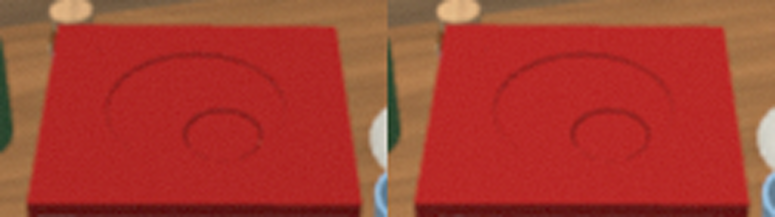

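View pics/t7z.png

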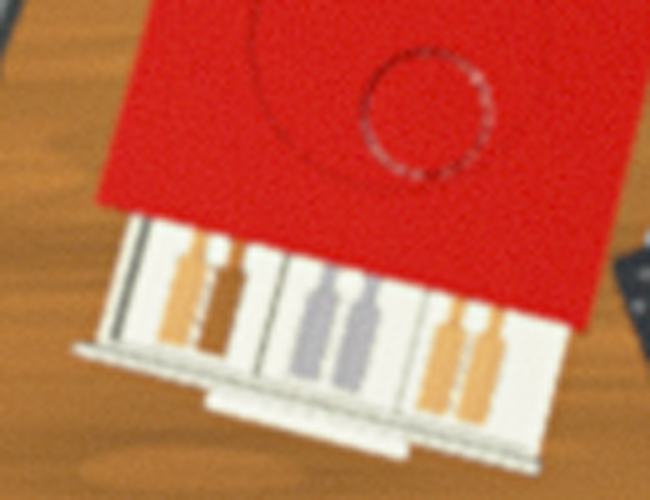

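The tray stands out about 70 mm. The button ring looks the same as before the press, and the bystanders haven't moved. I'll hand the job in.

Run:
```python
from h import *
s=r.read_state();print(np.abs(s['joint_vel']).max()); print(r.close_job())
```

```text
0.004830671598678385
the job is handed in; nothing more can be done
None
```

The tray is open at its stop and the job is handed in; `close_job` gave no verdict.

I found the button from its seam in the top, side and wrist pictures, at about (0.558, 0.090). With the fingers shut, I felt downward until the button went in and the tray sprang out, then lifted clear and moved aside.

**Last checks:**
- **Tray:** it measures 68–73 mm out in the top view, against a stop at 70 mm.
- **Button:** its ring looks the same as before the press. I judged this by eye from the pictures.
- **Bystanders:** by eye, they stand where they did at the start. The snack cup and saucer were partly hidden by the arm in the last top view, but the side view shows both in place.
- **Robot:** it was clear of everything at the end, at 10.2 s when last read. The wrist forces were at noise level and the joints were practically still.

**One disagreement:** the fingertips ended about 35–40 mm higher than the stated TCP. There was no contact at the expected height of about 0.105. The button went in with the TCP reading 0.063 and about 2.6 N, so I relied on force and pictures rather than the TCP height.

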